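# Seat a ceramic tile in the drilling jig and snap the toggle clamp shut

### The job

A blank ceramic tile lies loose on the drilling jig, under the open toggle clamp. Slide it home by pushing its edges: first flush against the long fence, then along the fence until you feel it bear on the end stop, each time with a light steady push of about half a kilo (the tile is brittle: never more than 1.5 kg). Then push the clamp's handle down past its centre until it snaps over on to its stop and holds the tile, without leaning on the handle (2 kg at most), let go and leave everything else as it is.

Things in the scene. Friction and masses are not known exactly. Their poses are not given: they have to be found in the camera images.
- jig: the jig: grey board 205 x 310 x 15 mm (x, y, z) screwed flat to the bench. Origin on the bench under the fence: x = 0 is the clamp's centre plane, y = 0 the fence's face; x along the fence, y from the tile's side over the fence to the clamp and its handle, z up. Board: x -115 to 90, y -135 to 175 mm, top at z = 15 mm. The clamp's frame is 65 mm wide and stands at y 28 to 98 mm
- fence: long steel bar fixed on the jig, 150 mm long, 14 mm thick, 8 mm high. Origin at the foot of its working face (on the board's top), midway along it, 10 mm to -x of the clamp's centre plane; x along the face, y into the bar; the tile belongs on the -y side. A flush tile has its centre at y = -30 mm here, its long side parallel to x
- end_stop: the end stop's place on the jig (fixed; axes as the jig's, z at the board's top): its steel block, 36 mm wide (y), 8 mm high, with a brass thumb screw, is locked in a slot along x in front of the fence. The block's face, which looks to -x, lies anywhere from 12 mm to -x to 12 mm to +x of this origin; where is not reported: find it by feel (or by camera). The origin is midway across the block's width
- tile_center (a point): centre of the white glazed rectangular tile, 80 mm (its x) x 60 mm (its y) x 12 mm thick, 0.14 kg, lying flat on the jig with its long side roughly along the fence (within 20 degrees); the point is half-way up, 6 mm above the board. It slides on the board under about 1 N
- handle_pivot (a point): axis of the clamp's handle, at jig x = 0, y = 82 mm, 55 mm above the bench; it runs along the jig's x. The handle's slope above level is 1.34 rad minus its joint value: steep when open, 0.10 rad above level when shut, always pointing to the jig's +y
- handle_end (a point): point on the upper face (the face to push) of the handle's black grip, 5 mm from the handle's free end, in the middle of its width; 115 mm from the pivot along the handle and 6.5 mm off the handle's centre line. The grip is 16 mm wide, 13 mm thick and runs from 44 to 120 mm from the pivot
- clamp_handle (a joint): angle of the handle, rad: 0 = fully open, growing as it is pushed over and down towards the jig's +y; 1.24 = shut on its stop. Stays where it is left (2 N of friction); from about 0.9 the foot presses on the tile and it takes up to about 8 N at 100 mm from the pivot; dead centre is 1.15, from about 1.18 it snaps by itself to 1.24 and stays; let go before the centre it springs back
- foot: the clamp's black rubber foot, 20 mm across, sprung, at the end of the clamp's bar; origin at its underside. While open the bar stands about upright at jig y 10 to 75 mm, up to 130 mm above the bench, 14 mm wide, the foot pointing to -y; the foot swings down as the handle shuts, on to the tile at jig x = 0, y = -30 mm, and then presses with about 18 N
- tin: low round metal tin, 45 mm across, 20 mm high, loose on the jig's board beside the clamp; to be left alone; origin under its middle
- tweezers: steel tweezers, 125 mm long, 8 mm high, lying loose on the jig's board on the other side of the clamp; to be left alone; origin under the middle
- spool: spool of yellow thread, 60 mm across, 64 mm high, on the bench; to be left alone; origin under its middle
- phone: dark flat slab phone 72 x 150 x 8 mm on the bench; to be left alone; origin under its middle
- marker: marker pen, 130 mm long, 15 mm thick, on the bench; to be left alone; origin under its middle
- bead_jar: glass jar 54 mm across, 75 mm high, on the bench; to be left alone; origin under its middle
- oval_pendant: round ceramic disc, 56 mm across, 8 mm high, on the bench; not the tile; to be left alone; origin under its middle
Things that resemble listed ones, but are neither listed nor needed, are in the scene too. What is shaped like the part that bears tile_center but pink or turquoise is not meant.

How it is judged:
By the outcome, as a careful person would: the job done as asked, in the order asked, and still so for the second after the job is handed in, with the robot touching nothing.
It also fails if it takes over 72 s, if anything falls off the work surface, if the arm or the gripper's body presses on something with over 40 N, if the wrist force passes 120 N, or if a joint passes its speed limit or range.

### The arm

A 7-joint arm with a two-finger parallel gripper is mounted at the origin on the work surface. World frame = base frame: x ahead of the robot, y to its left, z up, the work surface at z = 0. Lengths are in m, angles in rad, forces in N, time in s.
With the tool pointing down it reaches from about 0.35 to 0.9 m from the base axis. Payload 8.1 kg.
Tool frame: the origin (TCP) lies at the centre of the arm's flange, where the gripper is bolted on; the fingertips stand 178 mm ahead of it and the grasp point (between the pads) lies 159 mm ahead of it; z points along the fingers, y is the direction in which the jaws open and shut (so a half turn about z gives the same grasp; the last joint's range is limited). The gripper opens to 92 mm and grips with 3 to 60 N. Pads are 19 mm wide; open, the fingers measure 130 mm over their backs; the gripper's body (75 mm by 190 mm) begins 47 mm behind the grasp point.
Start: joints at [1.078, 0.434, 0.025, 1.573, -0.012, 1.134, -0.075], TCP at [0.237, -0.578, 0.405] pointing down, gripper open.
Joint ranges: [-2.62, 2.62], [-0.44, 2.09], [-1.27, 1.32], [0.08, 2.57], [-1.32, 4.46], [0.12, 2], [-2.74, 2.74]. Speed limits (rad/s): [2.22, 2.22, 3.01, 3.01, 3.14, 3.14, 3.14].

### API

Orientations are given as a rotation vector (axis times angle).
In Python, from cell import arm gives the robot as it stands. The module is installed in compiled form; this text tells all that it offers.
- The arm moves only by the tool move_arm, never from a script. Its argument "steps" is a list of rows, each a list of 4 numbers: the shift along the tool's x, y, z in mm, then the turn about the tool's z in rad. In form: [[x, y, z, twist], ...]. A call has 1 to 20 rows; each row is the pose to reach, as a shift and turn from the pose commanded when the call began, along the tool's axes at that moment; what a row does not reach only later rows make up. A row lasts 1/8 s, in which the tool goes at most 62.5 mm and 10.7 degrees, less where a joint would pass 70% of its speed; a pose out of reach is approached as far as the arm can. A call with a gripper value outside its range is refused whole. "grip" is the finger opening in mm, from 0 to 91.8, set as the call begins (left out, the last holds). The fingers move at their own pace and stop on an object; "grip_force" is the grip in N (left out, the last holds). Time passes only in rows, so rows that repeat a pose let the fingers close. It gives the time, the measured TCP pose, the force and the opening at its end, in the units of the state.
- arm.observe(): the state, without advancing time (a new reading comes with each control period).
- arm.get_image(name): name is "side" or "top"; returns the picture (420x560x3 uint8, red, green, blue); there is no depth.
- arm.camera_info(name): a dict with "mtx" (3x3 intrinsics, pixels), "pose" (4x4, takes a point from camera to world coordinates). Camera axes: x right, y down, z forward; pixel columns grow to the right and rows downward; lengths in m; the calibration is good to about 2 mm. A picture is of the moment at which its call begins. camera_info takes no time and is no camera call.
- arm.sign_off(): hands the job in, once; it reports no verdict.
The state is a dict: "clock": time; "joints": joint angles; "dq": joint speeds; "joint_efforts": joint torques, N m; "position": TCP position; "ee_rot": TCP orientation; "force": force on the tool from outside, world axes, zero at the start; "ft_torque": the same for the moment, N m; "width": opening from 0.0 (shut) to 1.0 (fully open).
Only numpy, scipy, OpenCV 4.12 (cv2) and the standard library are available. Lean on these libraries where they do the work, as an engineer would, in place of code of your own. Each camera call takes 0.05 s, during which the arm holds its last target.

## Working session

There is one attempt and no reset: what is moved stays moved. The work goes in short steps, Python scripts to look and compute and a tool call to move; the robot and the scene stay as the last step left them, time stands still between calls to the robot, and variables do not carry over. Pictures are saved under pics/ and viewed, and the job is handed in when it is done.

Besides the shell and the picture viewer there is one more tool, called after "Call:" as a command line: name --pt "numbers of a row" for each row, then --argument value for the rest. move_arm: Moves the arm, as the interface text tells. Its arguments: {"type":"object","properties":{"steps":{"type":"array"},"grip":{"type":"number"},"grip_force":{"type":"number"}},"required":["steps"]}

```bash
mkdir -p pics
python3 - <<'E'
from cell import arm
import cv2,numpy as np
s=arm.observe()
for k,v in s.items(): print(k,np.round(v,4))
for n in("top","side"):
    im=arm.get_image(n); cv2.imwrite(f"pics/{n}0.png",im[:,:,::-1]); i=arm.camera_info(n); print(n,np.round(i["mtx"],2).tolist(),np.round(i["pose"],4).tolist())
E
```

```text
clock 0.0
joints [ 1.0784  0.4352  0.025   1.5741 -0.0116  1.134  -0.0751]
dq [ 0.0014 -0.0022 -0.0008  0.0007  0.0008  0.     -0.0003]
joint_efforts [-6.00000e-04 -6.67851e+01  9.84600e-01 -3.14457e+01 -6.06000e-02
  4.30000e-02  2.00000e-04]
position [ 0.2374 -0.5779  0.4039]
ee_rot [-3.0806e+00 -6.0800e-01  7.0000e-04]
force [ 0.3019 -0.1881 -0.1488]
ft_torque [-0.0051 -0.0382  0.0274]
width 1.0026
top [[400.61, 0.0, 266.26], [0.0, 400.61, 209.83], [0.0, 0.0, 1.0]] [[0.0305, -0.9946, 0.0987, 0.3954], [-0.9995, -0.0316, -0.0099, -0.051], [0.0129, -0.0984, -0.9951, 1.1372], [0.0, 0.0, 0.0, 1.0]]
side [[451.26, 0.0, 278.29], [0.0, 451.26, 211.81], [0.0, 0.0, 1.0]] [[0.9733, -0.1442, 0.1787, 0.235], [-0.2283, -0.5255, 0.8196, -1.2417], [-0.0243, -0.8385, -0.5444, 0.9212], [0.0, 0.0, 0.0, 1.0]]
```

View pics/top0.png

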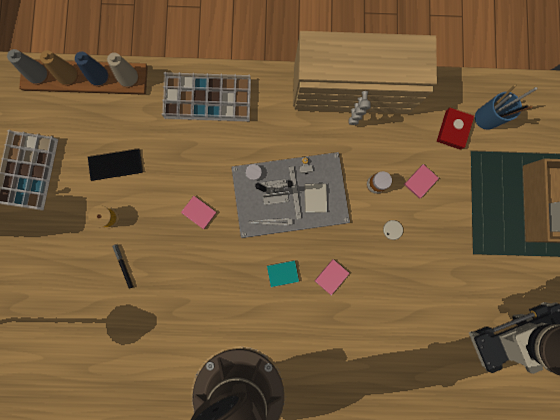

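View pics/side0.png

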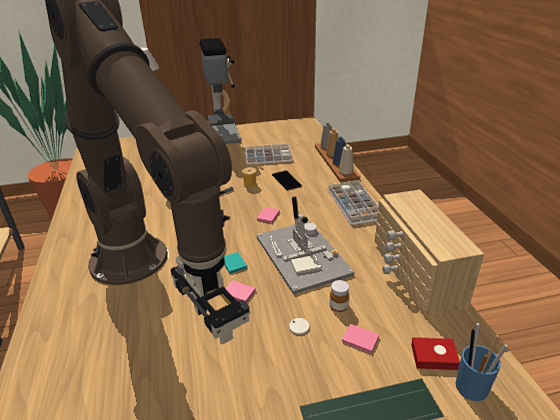

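Run:
```python
import cv2
a=cv2.imread("pics/top0.png")[140:250,220:365]; cv2.imwrite("pics/topz.png",cv2.resize(a,None,fx=5,fy=5,interpolation=cv2.INTER_CUBIC))
a=cv2.imread("pics/side0.png")[185:295,245:365]; cv2.imwrite("pics/sidez.png",cv2.resize(a,None,fx=5,fy=5,interpolation=cv2.INTER_CUBIC))
```

```text
(no output)
```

View pics/topz.png

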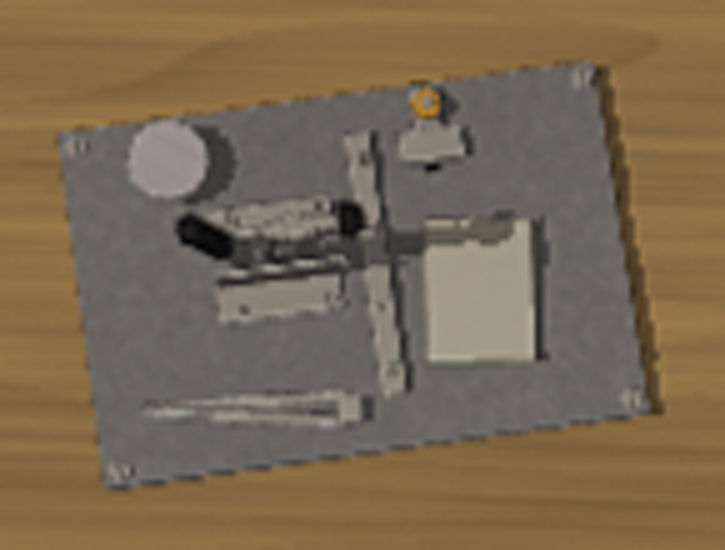

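View pics/sidez.png

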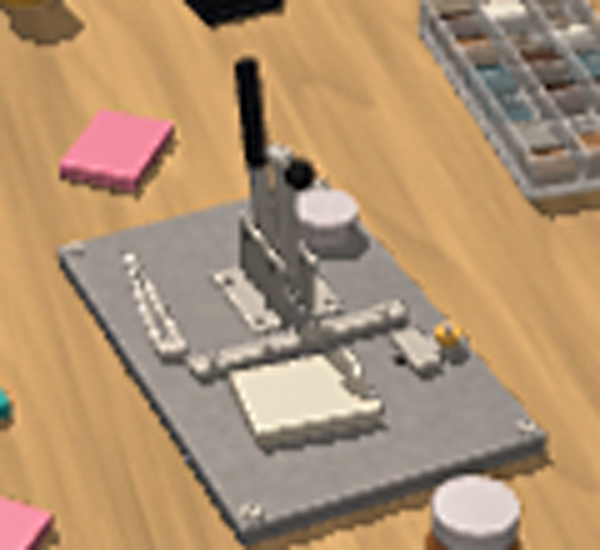

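```bash
cat > h.py <<'E'
from cell import arm
import cv2,numpy as np
def ray(n,uv):
    i=arm.camera_info(n);P=np.array(i["pose"]);d=np.linalg.inv(np.array(i["mtx"]))@np.array([uv[0],uv[1],1.]);return P[:3,3],P[:3,:3]@d
def onz(n,uv,z):
    o,d=ray(n,uv);return o+d*(z-o[2])/d[2]
def proj(n,p):
    i=arm.camera_info(n);P=np.array(i["pose"]);q=P[:3,:3].T@(np.asarray(p)-P[:3,3]);q=np.array(i["mtx"])@q;return q[:2]/q[2]
def two(a,b):
    (o1,d1),(o2,d2)=ray("top",a),ray("side",b)
    t=np.linalg.lstsq(np.c_[d1,-d2],o2-o1,rcond=None)[0];p,q=o1+t[0]*d1,o2+t[1]*d2
    return (p+q)/2,np.linalg.norm(p-q)
def kabsch(J,W):
    J,W=np.array(J,float),np.array(W,float);a,b=J.mean(0),W.mean(0);c=(J-a);e=(W-b)
    th=np.arctan2((c[:,0]*e[:,1]-c[:,1]*e[:,0]).sum(),(c*e).sum());R=np.array([[np.cos(th),-np.sin(th)],[np.sin(th),np.cos(th)]])
    t=b-R@a;return th,R,t,(J@R.T+t-W)
E
python3 - <<'E'
from h import *
for n,roi,B in(("top",(225,145,360,245),None),("side",(250,215,360,295),None)):
    im=cv2.imread(f"pics/{n}0.png");hsv=cv2.cvtColor(im,cv2.COLOR_BGR2HSV)
    m=((hsv[:,:,1]<40)).astype(np.uint8)*255
    k=np.zeros_like(m);x0,y0,x1,y1=roi;k[y0:y1,x0:x1]=m[y0:y1,x0:x1]
    k=cv2.morphologyEx(k,cv2.MORPH_CLOSE,np.ones((5,5)))
    k=cv2.morphologyEx(k,cv2.MORPH_OPEN,np.ones((5,5)))
    cs=cv2.findContours(k,cv2.RETR_EXTERNAL,cv2.CHAIN_APPROX_NONE)[0];c=max(cs,key=cv2.contourArea)
    h=cv2.convexHull(c);ap=cv2.approxPolyDP(h,4,True)[:,0];print(n,cv2.contourArea(c),ap.tolist())
    v=im.copy();cv2.drawContours(v,[c],-1,(0,0,255),1);cv2.imwrite(f"pics/{n}m.png",cv2.resize(v[y0-10:y1+10,x0-10:x1+10],None,fx=5,fy=5,interpolation=cv2.INTER_NEAREST))
# manual
z=lambda x,y:(220+(x+.5)/5-.5,140+(y+.5)/5-.5)
J=[(90,175),(90,-135),(-115,-135),(-115,175)]
uv=[z(60,133),z(593,63),z(645,411),z(108,487)]
W=[onz("top",p,.015)[:2]*1000 for p in uv]
th,R,t,r=kabsch(J,W);print(th,t,r)
# tin & tile & thumb etc
inv=lambda p:R.T@(p[:2]*1000-t)
print("tin",inv(onz("top",z(167,158),.035)))
print("fence ends",inv(onz("top",z(358,133),.023)),inv(onz("top",z(393,392),.023)))
print("tile",[inv(onz("top",z(*q),.027)) for q in((425,220),(533,217),(537,360),(428,360))])
print("stop face corners",[inv(onz("top",z(*q),.023)) for q in((400,160),(465,155))])
E
```

```text
top 7571.5 [[338, 153], [348, 222], [241, 236], [233, 166]]
side 4141.5 [[257, 234], [302, 215], [350, 268], [347, 292], [292, 292]]
0.1676954872935928 [ 569.57952901 -145.65857094] [[ 0.93777196  1.78144782]
 [ 1.88176933 -0.8098782 ]
 [-1.53832229 -3.1496976 ]
 [-1.28121901  2.17812799]]
tin [ 62.36408167 115.19966956]
fence ends [64.46050926  6.20231779] [-83.58566404   7.8036195 ]
tile [array([  9.52228528, -23.5968208 ]), array([  3.0278283 , -84.04833721]), array([-77.04932218, -74.04762005]), array([-68.79527474, -13.72262222])]
stop face corners [array([ 45.94021418, -15.11866698]), array([ 43.83828795, -51.99008415])]
```

View pics/topm.png

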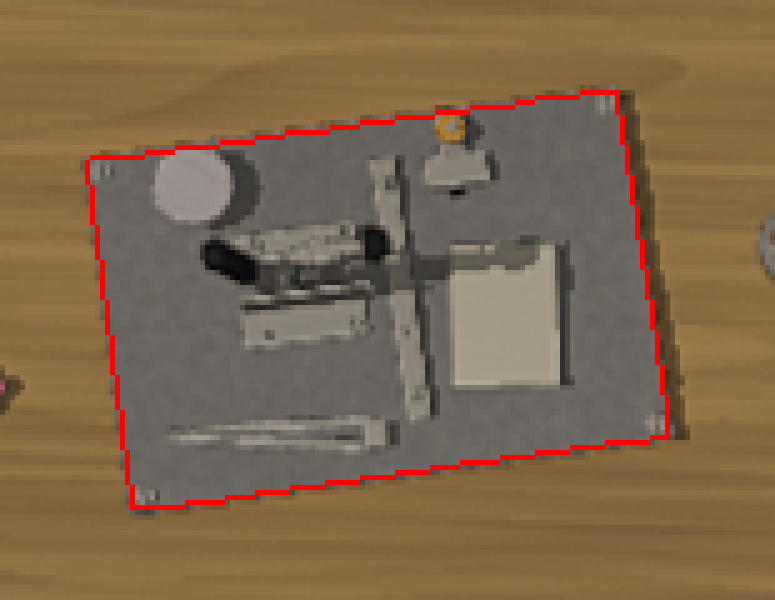

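```bash
cat >> h.py <<'E'
def boardmask(n,roi):
    pass
E
python3 - <<'E'
from h import *
im=cv2.imread("pics/top0.png");hsv=cv2.cvtColor(im,cv2.COLOR_BGR2HSV)
m=(hsv[:,:,1]<40).astype(np.uint8)*255
k=np.zeros_like(m);k[145:245,225:360]=m[145:245,225:360]
k=cv2.morphologyEx(k,cv2.MORPH_CLOSE,np.ones((5,5)));k=cv2.morphologyEx(k,cv2.MORPH_OPEN,np.ones((5,5)))
ys,xs=np.nonzero(k)
cor=np.array([(233,166),(338,153),(348,222),(241,236)],float);cen=cor.mean(0)
# subpixel: use saturation gradient along rows/cols
S=hsv[:,:,1].astype(float);S=cv2.GaussianBlur(S,(0,0),.7)
W=[]
def edge(a,b):
    pts=[];d=b-a;n=np.array([-d[1],d[0]])/np.linalg.norm(d)
    if n@(a-cen)<0:n=-n
    for f in np.linspace(.1,.9,60):
        p=a+f*d;t=np.arange(-4,4.01,.1);q=p+t[:,None]*n
        v=cv2.remap(S.astype(np.float32),q[:,0].astype(np.float32)[None],q[:,1].astype(np.float32)[None],cv2.INTER_LINEAR)[0]
        i=np.nonzero(v>45)[0]
        if len(i): pts.append(q[i[0]])
    w=np.array([onz("top",p,.015)[:2]*1000 for p in pts])
    l=cv2.fitLine(w.astype(np.float32),cv2.DIST_HUBER,0,.01,.01).ravel();return l
L=[edge(cor[i],cor[(i+1)%4]) for i in range(4)]
for l in L: print("dir deg",np.degrees(np.arctan2(l[1],l[0])))
C=[]
for i in range(4):
    a,b=L[i-1],L[i];t=np.linalg.solve(np.c_[a[:2],-b[:2]],b[2:]-a[2:]);C.append(a[2:]+t[0]*a[:2])
C=np.array(C);print(C,[np.linalg.norm(C[i]-C[(i+1)%4]) for i in range(4)])
J=[(90,175),(90,-135),(-115,-135),(-115,175)]
th,R,t,r=kabsch(J,C);print(th,t);print(r)
np.savez("jig.npz",th=th,R=R,t=t)
inv=lambda p:R.T@(p[:2]*1000-t)
z=lambda x,y:(220+(x+.5)/5-.5,140+(y+.5)/5-.5)
print("tin",inv(onz("top",z(167,158),.035)))
print("fence ends",inv(onz("top",z(358,133),.023)),inv(onz("top",z(393,392),.023)))
print("tile",[inv(onz("top",z(*q),.027)) for q in((425,220),(533,217),(537,360),(428,360))])
print("stop face corners",[inv(onz("top",z(*q),.023)) for q in((400,160),(465,155))])
F=lambda x,y,zz:np.r_[(R@[x,y]+t)/1000,zz]
he=lambda q:F(0,82+115*np.cos(1.34-q)-6.5*np.sin(1.34-q)*-0 ,0)
for q in(0,.05):
  a=1.34-q;p=F(0,82+115*np.cos(a)-6.5*np.sin(a)*-1,.055+.115*np.sin(a)+.0065*np.cos(a)); print("handle end pix",p,proj("top",p),proj("side",p))
E
```

```text
dir deg -80.30236
dir deg 9.792979
dir deg -80.193535
dir deg 9.729525
[[ 626.61615    40.241425]
 [ 678.1974   -261.59625 ]
 [ 479.94702  -295.81503 ]
 [ 427.75458     6.143921]] [np.float32(306.21335), np.float32(201.18184), np.float32(306.4364), np.float32(201.76364)]
0.17025405359678467 [ 568.8367108  -145.34941087]
[[ 1.26859011  2.12791761]
 [ 2.21150016 -1.55234904]
 [-1.57419314 -2.06727919]
 [-1.90589713  1.49171061]]
tin [ 63.33831975 114.60918215]
fence ends [65.15586383  5.6068233 ] [-82.88572787   7.58690531]
tile [array([ 10.14157668, -24.05165482]), array([  3.49247191, -84.48635687]), array([-76.558829  , -74.28078997]), array([-68.15046324, -13.97710811])]
stop face corners [array([ 46.58107828, -15.66670633]), array([ 44.38482106, -52.5326249 ])]
handle end pix [ 0.54941392 -0.0323726   0.16843762] [255.42709703 185.89812477] [293.21414685 196.41940224]
handle end pix [ 0.54848541 -0.02697172  0.16729732] [253.2137529  186.27589676] [292.51331593 195.9311921 ]
```

```bash
cat >> h.py <<'E'
from scipy.spatial.transform import Rotation as Ro
_j=np.load("jig.npz") if __import__("os").path.exists("jig.npz") else None
def st(show=True):
    s=arm.observe();Rj=_j["R"];t=_j["t"];p=np.array(s["position"])*1000;R=Ro.from_rotvec(s["ee_rot"]).as_matrix()
    jp=np.r_[Rj.T@(p[:2]-t),p[2]];f=np.array(s["force"]);fj=np.r_[Rj.T@f[:2],f[2]]
    ya=np.arctan2(R[1,1],R[0,1])-float(_j["th"])
    if show: print("t",round(s["clock"],3),"jigTCP",np.round(jp,1),"tip z",round(p[2]-178,1),"yaxis angle in jig",round(ya,4),"F jig",np.round(fj,2),"w",round(s["width"],3))
    return s,p,R,jp,ya
def to(x,y,z):
    "tool-frame shift (mm) to TCP jig pose"
    s,p,R,jp,ya=st(False);Rj=_j["R"];d=np.r_[Rj@(np.array([x,y])-jp[:2]),z-jp[2]]
    return np.round(R.T@d,1)
E
python3 - <<'E'
from h import *
st(); print(to(-33,-107,400),to(-33,-107,230))
z=lambda x,y:(220+(x+.5)/5-.5,140+(y+.5)/5-.5)
Rj,t=_j["R"],_j["t"]
for n,uv,zz in(("jar",(383,181),.075),("pend",(393,230),.008)): print(n,Rj.T@(onz("top",uv,zz)[:2]*1000-t))
p,e=two(z(350,217),(245+300/5,185+172/5));print("foot",Rj.T@(p[:2]*1000-t),p[2],e)
p,e=two(z(187,228),(245+246/5,185+63/5));print("grip end",Rj.T@(p[:2]*1000-t),p[2],e)
E
```

```text
t 0.1 jigTCP [-400.  -370.2  404. ] tip z 226.0 yaxis angle in jig -1.3513 F jig [-0.86 -0.65 -0.82] w 1.005
[ 415.5 -177.     4.2] [ 415.5 -176.7  174.2]Traceback (most recent call last):
  File "<stdin>", line 4, in <module>
NameError: name '_j' is not defined
```

Run:
```python
from h import *
from h import _j
z=lambda x,y:(220+(x+.5)/5-.5,140+(y+.5)/5-.5)
Rj,t=_j["R"],_j["t"]
for n,uv,zz in(("jar",(383,181),.075),("pend",(393,230),.008)): print(n,Rj.T@(onz("top",uv,zz)[:2]*1000-t))
p,e=two(z(350,217),(245+300/5,185+172/5));print("foot",Rj.T@(p[:2]*1000-t),p[2],e)
p,e=two(z(187,228),(245+246/5,185+63/5));print("grip end",Rj.T@(p[:2]*1000-t),p[2],e)
```

```text
jar [ -19.00306672 -228.25943423]
pend [-152.75381839 -254.96731358]
foot [ 0.87046123 27.51184692] 0.13203359471248605 0.0008604832491733266
grip end [  1.61029542 110.55789196] 0.16579928569004693 8.297015096326682e-06
```

Call:
move_arm --pt "42 -18 0 -0.135" --pt "84 -36 0 -0.27" --pt "126 -54 0 -0.405" --pt "168 -72 0 -0.54" --pt "210 -90 0 -0.675" --pt "252 -108 0 -0.81" --pt "294 -126 0 -0.945" --pt "336 -144 0 -1.08" --pt "378 -162 0 -1.215" --pt "416 -177 0 -1.351" --pt "416 -177 0 -1.351" --pt "416 -177 0 -1.351" --grip 0

```text
clock: 1.6
position: [0.5547, -0.2569, 0.4042]
ee_rot: [-2.026, -2.4, 0.001]
force: [-1.4, 0.2, 0.4]
width: 0.004
```

Run:
```python
from h import *
st(); print(to(-33,-107,198))
for n in("top","side"): cv2.imwrite(f"pics/{n}1.png",arm.get_image(n)[:,:,::-1])
```

```text
t 1.6 jigTCP [ -32.9 -107.5  404.2] tip z 226.2 yaxis angle in jig -0.0016 F jig [-1.38  0.42  0.38] w 0.004
[5.000e-01 1.000e-01 2.062e+02]
```

View pics/side1.png

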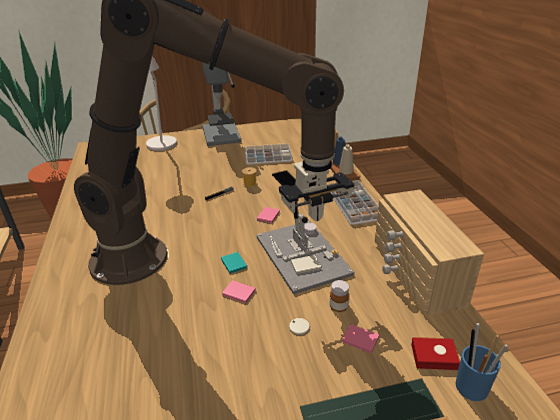

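Call:
move_arm --pt "0 0 50 0" --pt "0 0 100 0" --pt "0 0 145 0" --pt "0 0 180 0" --pt "0 0 195 0" --pt "0 0 203 0" --pt "0 0 206 0" --pt "0 0 206 0" --pt "0 0 206 0"

```text
clock: 2.82
position: [0.5554, -0.2565, 0.1996]
ee_rot: [2.024, 2.401, 0.001]
force: [-0.7, -0.1, 0.4]
width: 0.003
```

Run:
```python
from h import *
st()
for n in("top","side"): cv2.imwrite(f"pics/{n}2.png",cv2.resize(arm.get_image(n)[140:310,220:390,::-1],None,fx=3.5,fy=3.5,interpolation=cv2.INTER_CUBIC))
```

```text
t 2.825 jigTCP [ -32.1 -107.2  199.6] tip z 21.6 yaxis angle in jig -0.0004 F jig [-0.75 -0.01  0.39] w 0.003
```

View pics/side2.png

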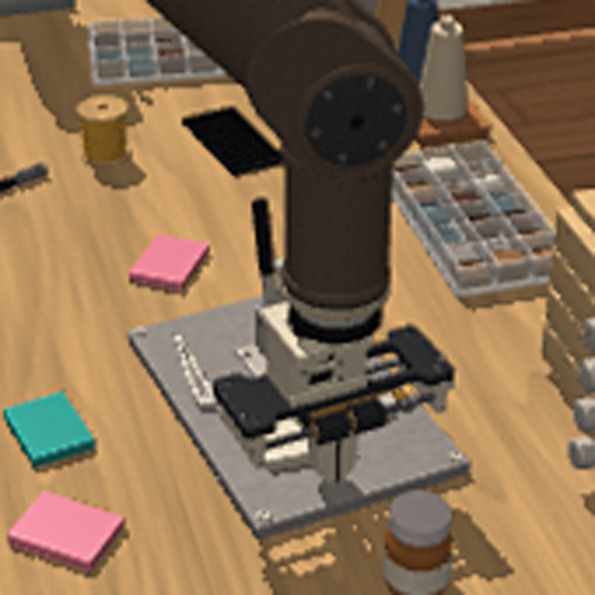

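Call:
move_arm --pt "3 0 2 0" --pt "7 0 2 0" --pt "10 0 2 0" --pt "12 0 2 0" --pt "13.5 0 2 0" --pt "15 0 2 0" --pt "16.5 0 2 0" --pt "18 0 2 0" --pt "19.5 0 2 0" --pt "21 0 2 0" --pt "22.5 0 2 0" --pt "24 0 2 0" --pt "25.5 0 2 0" --pt "27 0 2 0"

```text
clock: 4.68
position: [0.5505, -0.2297, 0.1968]
ee_rot: [2.025, 2.402, -0.0]
force: [0.4, -1.0, -0.5]
width: 0.003
```

Run:
```python
from h import *
st()
```

```text
t 4.675 jigTCP [-32.4 -80.  196.8] tip z 18.8 yaxis angle in jig -0.0003 F jig [ 0.23 -1.06 -0.49] w 0.003
```

Call:
move_arm --pt "1 0 0 0" --pt "2 0 0 0" --pt "3 0 0 0" --pt "4 0 0 0" --pt "5 0 0 0" --pt "6 0 0 0" --pt "7 0 0 0" --pt "7 0 0 0"

```text
clock: 5.68
position: [0.5493, -0.2227, 0.1967]
ee_rot: [-2.025, -2.402, -0.0]
force: [0.6, 0.0, 0.5]
width: 0.004
```

Run:
```python
from h import *
st()
```

```text
t 5.675 jigTCP [-32.4 -72.9 196.7] tip z 18.7 yaxis angle in jig -0.0003 F jig [ 0.58 -0.09  0.51] w 0.004
```

Call:
move_arm --pt "0.5 0 0 0" --pt "1 0 0 0" --pt "1.5 0 0 0" --pt "1.5 0 0 0"

```text
clock: 6.18
position: [0.549, -0.2213, 0.1967]
ee_rot: [-2.025, -2.402, -0.0]
force: [-1.0, -0.4, -0.3]
width: 0.002
```

Call:
move_arm --pt "0.5 0 0 0" --pt "1 0 0 0" --pt "1 0 0 0"

```text
clock: 6.55
position: [0.5489, -0.2206, 0.1968]
ee_rot: [2.025, 2.402, -0.0]
force: [0.7, -1.8, -1.2]
width: 0.004
```

Run:
```python
from h import *
st()
im=arm.get_image("top");cv2.imwrite("pics/top3.png",cv2.resize(im[140:250,220:365,::-1],None,fx=5,fy=5,interpolation=cv2.INTER_CUBIC))
st()
```

```text
t 6.55 jigTCP [-32.4 -70.8 196.8] tip z 18.8 yaxis angle in jig -0.0005 F jig [ 0.39 -1.87 -1.23] w 0.004
t 6.6 jigTCP [-32.4 -70.7 196.7] tip z 18.7 yaxis angle in jig -0.0005 F jig [ 0.55 -1.73 -0.48] w 0.008
```

View pics/top3.png

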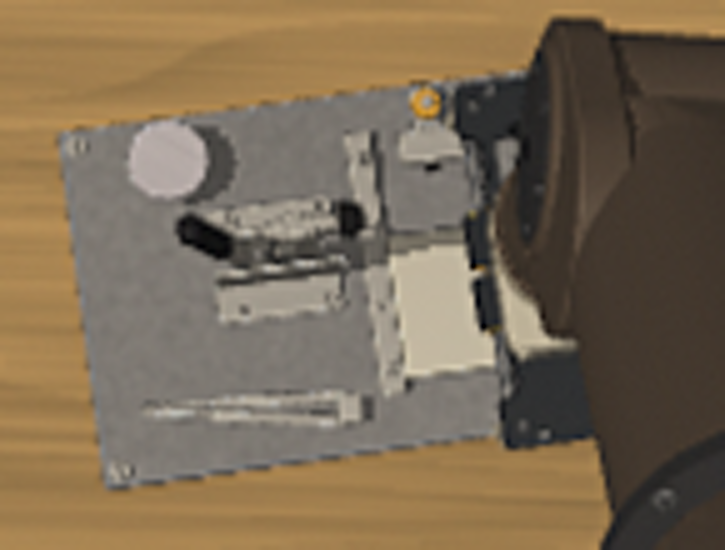

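Call:
move_arm --pt "0.5 0 0 0" --pt "0.5 0 0 0"

```text
clock: 6.85
position: [0.5488, -0.2204, 0.1968]
ee_rot: [2.025, 2.401, -0.001]
force: [1.6, -3.7, -0.3]
width: 0.003
```

Call:
move_arm --pt "0.5 0 0 0" --pt "0.5 0 0 0"

```text
clock: 7.1
position: [0.5488, -0.2203, 0.1969]
ee_rot: [2.025, 2.4, -0.001]
force: [1.1, -5.8, -0.4]
width: 0.008
```

Run:
```python
from h import *
st()
```

```text
t 7.1 jigTCP [-32.5 -70.5 196.9] tip z 18.9 yaxis angle in jig -0.0011 F jig [ 0.14 -5.88 -0.36] w 0.008
```

Call:
move_arm --pt "0 0 0 0" --pt "0 0 0 0" --pt "0 0 0 0" --pt "-3 0 0 0" --pt "-10 0 0 0" --pt "-15 0 0 0" --pt "-15 0 -15 0" --pt "-15 -20 -25 0" --pt "-15 -50 -25 0" --pt "-15 -72 -25 0" --pt "-15 -72 -25 0"

```text
clock: 8.48
position: [0.4778, -0.2471, 0.2224]
ee_rot: [-2.027, -2.4, 0.002]
force: [0.5, 0.0, -0.0]
width: 0.007
```

Run:
```python
from h import *
from h import _j
st()
im=arm.get_image("top");cv2.imwrite("pics/top4.png",cv2.resize(im[140:250,220:365,::-1],None,fx=5,fy=5,interpolation=cv2.INTER_CUBIC))
print(to(-110,-38,197))
```

```text
t 8.475 jigTCP [-107.   -84.8  222.4] tip z 44.4 yaxis angle in jig -0.0023 F jig [ 0.46 -0.03 -0.03] w 0.007
[46.7 -4.6 25.5]
```

View pics/top4.png

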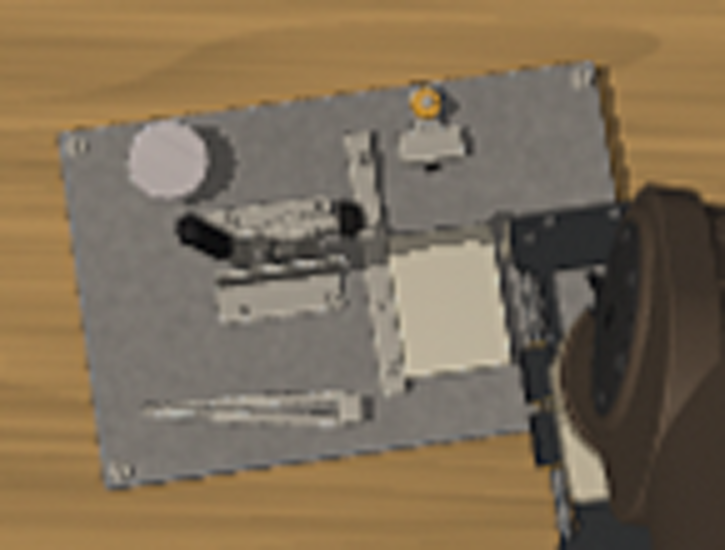

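Call:
move_arm --pt "16 -3 0 0" --pt "35 -3 0 0" --pt "47 -4 3 0" --pt "47 -4 16 0" --pt "47 -4 24 0" --pt "47 -4 26 0" --pt "47 -4 26 0" --pt "47 -4 26 0"

```text
clock: 9.52
position: [0.4685, -0.201, 0.1959]
ee_rot: [2.025, 2.401, 0.0]
force: [0.2, -0.8, -0.5]
width: 0.006
```

Run:
```python
from h import *
st()
im=arm.get_image("top");cv2.imwrite("pics/top5.png",cv2.resize(im[140:250,220:365,::-1],None,fx=5,fy=5,interpolation=cv2.INTER_CUBIC))
im=arm.get_image("side");cv2.imwrite("pics/side5.png",cv2.resize(im[165:305,220:380,::-1],None,fx=4,fy=4,interpolation=cv2.INTER_CUBIC))
```

```text
t 9.525 jigTCP [-108.3  -37.8  195.9] tip z 17.9 yaxis angle in jig -0.0007 F jig [ 0.01 -0.82 -0.52] w 0.006
```

View pics/side5.png

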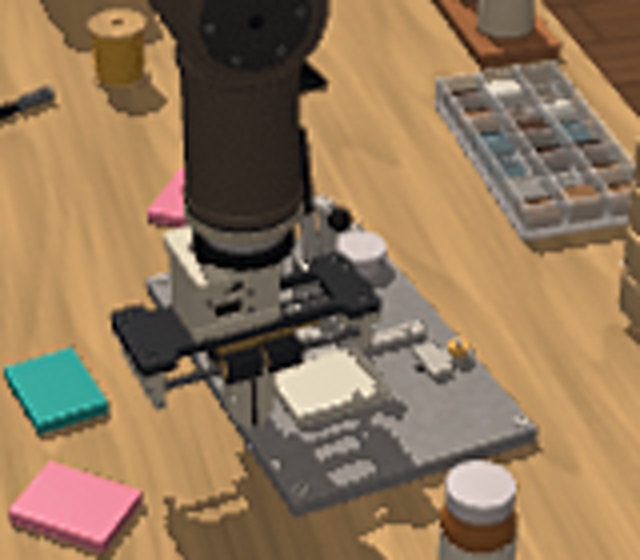

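View pics/top5.png

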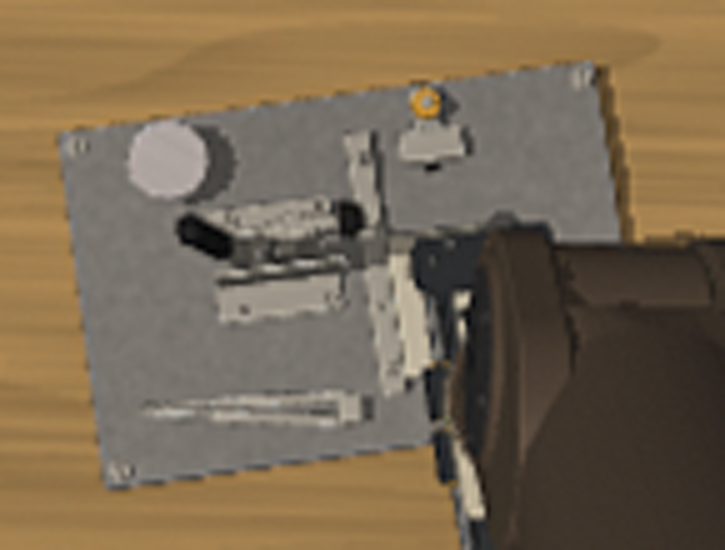

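Call:
move_arm --pt "0 4 0 0" --pt "0 8 0 0" --pt "0 10 0 0" --pt "0 11 0 0" --pt "0 12 0 0" --pt "0 13 0 0" --pt "0 14 0 0" --pt "0 15 0 0" --pt "0 16 0 0" --pt "0 17.5 0 0" --pt "0 19 0 0" --pt "0 20.5 0 0" --pt "0 22 0 0" --pt "0 23.5 0 0" --pt "0 25 0 0"

```text
clock: 11.5
position: [0.4931, -0.1965, 0.1957]
ee_rot: [2.025, 2.402, -0.0]
force: [-0.8, -0.0, 0.3]
width: 0.009
```

Call:
move_arm --pt "0 1.5 0 0" --pt "0 3 0 0" --pt "0 4.5 0 0" --pt "0 6 0 0" --pt "0 7.5 0 0" --pt "0 9 0 0" --pt "0 10.5 0 0" --pt "0 12 0 0" --pt "0 13.5 0 0" --pt "0 15 0 0" --pt "0 16.5 0 0" --pt "0 18 0 0"

```text
clock: 13.0
position: [0.5109, -0.1934, 0.1957]
ee_rot: [2.025, 2.402, -0.0]
force: [-1.4, -0.1, 0.6]
width: 0.003
```

Run:
```python
from h import *
st()
im=arm.get_image("top");cv2.imwrite("pics/top6.png",cv2.resize(im[140:250,220:365,::-1],None,fx=5,fy=5,interpolation=cv2.INTER_CUBIC))
```

```text
t 13.0 jigTCP [-65.3 -37.6 195.7] tip z 17.7 yaxis angle in jig -0.0003 F jig [-1.36  0.12  0.65] w 0.003
```

View pics/top6.png

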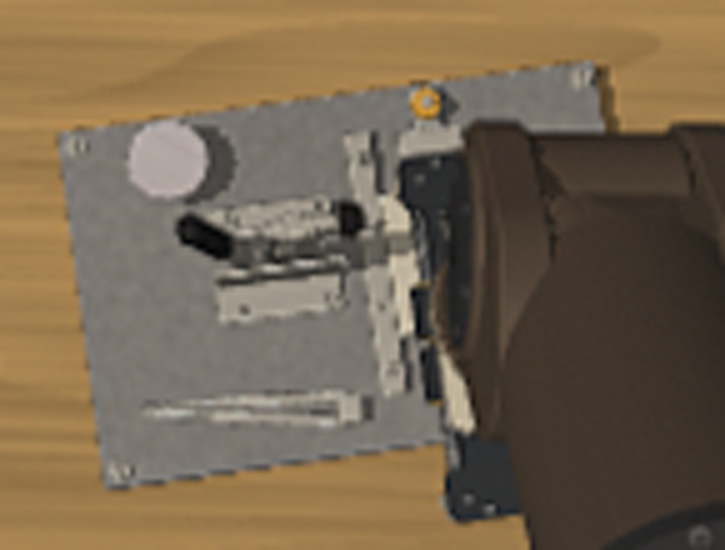

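Call:
move_arm --pt "0 1 0 0" --pt "0 2 0 0" --pt "0 3 0 0" --pt "0 4 0 0" --pt "0 5 0 0" --pt "0 6 0 0" --pt "0 7 0 0" --pt "0 7 0 0"

```text
clock: 14.05
position: [0.5178, -0.1922, 0.1957]
ee_rot: [2.025, 2.402, 0.0]
force: [0.4, -0.8, 0.7]
width: 0.005
```

Call:
move_arm --pt "0 0.5 0 0" --pt "0 1 0 0" --pt "0 1.5 0 0" --pt "0 1.5 0 0"

```text
clock: 14.55
position: [0.5192, -0.192, 0.1957]
ee_rot: [2.025, 2.402, 0.0]
force: [-1.0, -0.7, -0.2]
width: 0.006
```

Run:
```python
from h import *
st()
```

```text
t 14.55 jigTCP [-56.8 -37.6 195.7] tip z 17.7 yaxis angle in jig -0.0004 F jig [-1.16 -0.55 -0.21] w 0.006
```

Call:
move_arm --pt "0 0.5 0 0" --pt "0 1 0 0" --pt "0 1 0 0"

```text
clock: 14.92
position: [0.5202, -0.1918, 0.1957]
ee_rot: [2.025, 2.402, 0.0]
force: [-0.6, -1.4, 0.2]
width: 0.005
```

Call:
move_arm --pt "0 0.5 0 0" --pt "0 1 0 0" --pt "0 1 0 0"

```text
clock: 15.3
position: [0.5212, -0.1917, 0.1957]
ee_rot: [2.025, 2.402, 0.0]
force: [-1.1, 0.6, -0.0]
width: 0.001
```

Run:
```python
from h import *
st()
```

```text
t 15.3 jigTCP [-54.8 -37.6 195.7] tip z 17.7 yaxis angle in jig -0.0003 F jig [-1.03  0.76 -0.04] w 0.001
```

Still sliding freely; I'll keep going in steps that stay below the force limit.

Call:
move_arm --pt "0 0.5 0 0" --pt "0 1 0 0" --pt "0 1 0 0"

```text
clock: 15.68
position: [0.5221, -0.1915, 0.1957]
ee_rot: [2.025, 2.402, -0.0]
force: [-1.1, -0.1, 0.9]
width: 0.004
```

Call:
move_arm --pt "0 0.5 0 0" --pt "0 1 0 0" --pt "0 1 0 0"

```text
clock: 16.05
position: [0.5231, -0.1913, 0.1958]
ee_rot: [2.025, 2.402, 0.0]
force: [-0.4, 0.0, -0.2]
width: 0.005
```

Run:
```python
from h import *
st()
```

```text
t 16.05 jigTCP [-52.8 -37.6 195.8] tip z 17.8 yaxis angle in jig -0.0003 F jig [-0.37  0.11 -0.19] w 0.005
```

Call:
move_arm --pt "0 0.5 0 0" --pt "0 1 0 0" --pt "0 1 0 0"

```text
clock: 16.42
position: [0.5242, -0.1912, 0.1957]
ee_rot: [2.025, 2.402, 0.0]
force: [-1.9, 0.0, 0.1]
width: 0.002
```

Run:
```python
from h import *
st()
im=arm.get_image("top");cv2.imwrite("pics/top7.png",cv2.resize(im[140:250,220:365,::-1],None,fx=5,fy=5,interpolation=cv2.INTER_CUBIC))
im=arm.get_image("side");cv2.imwrite("pics/side7.png",cv2.resize(im[165:305,220:380,::-1],None,fx=4,fy=4,interpolation=cv2.INTER_CUBIC))
```

```text
t 16.425 jigTCP [-51.8 -37.6 195.7] tip z 17.7 yaxis angle in jig -0.0003 F jig [-1.89  0.36  0.1 ] w 0.002
```

View pics/side7.png

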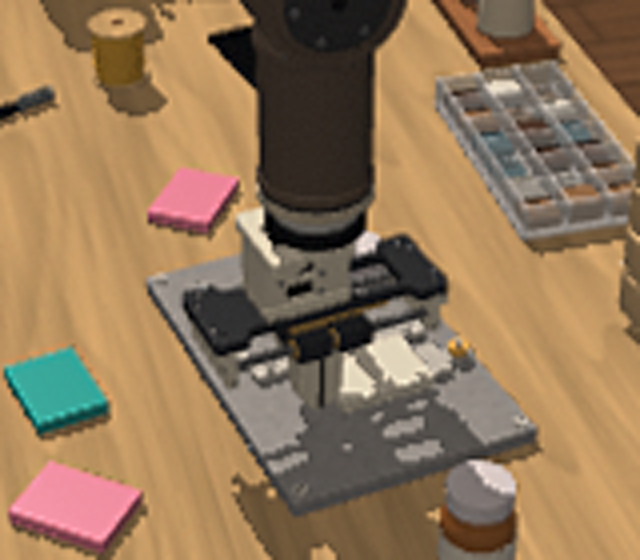

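View pics/top7.png

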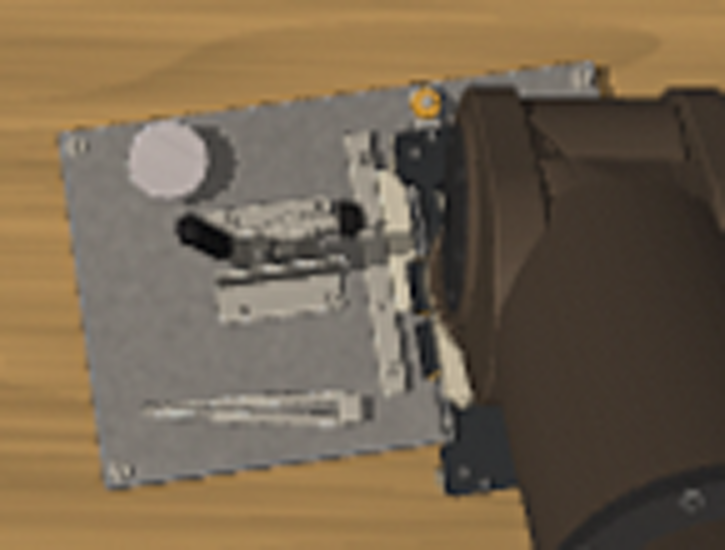

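Call:
move_arm --pt "0 0.5 0 0" --pt "0 1 0 0" --pt "0 1 0 0"

```text
clock: 16.9
position: [0.5251, -0.191, 0.1957]
ee_rot: [2.025, 2.402, 0.0]
force: [-1.6, -1.0, -0.2]
width: 0.002
```

Call:
move_arm --pt "0 0.5 0 0" --pt "0 1 0 0" --pt "0 1 0 0"

```text
clock: 17.27
position: [0.5261, -0.1908, 0.1957]
ee_rot: [2.025, 2.402, 0.0]
force: [-1.6, -0.1, 0.5]
width: 0.005
```

Run:
```python
from h import *
st()
```

```text
t 17.275 jigTCP [-49.8 -37.6 195.7] tip z 17.7 yaxis angle in jig -0.0004 F jig [-1.59  0.12  0.45] w 0.005
```

Call:
move_arm --pt "0 0.5 0 0" --pt "0 1 0 0" --pt "0 1 0 0"

```text
clock: 17.65
position: [0.5269, -0.1907, 0.1957]
ee_rot: [-2.025, -2.402, 0.0]
force: [-2.1, -1.6, 0.3]
width: 0.003
```

Call:
move_arm --pt "0 0.5 0 0" --pt "0 1 0 0" --pt "0 1 0 0"

```text
clock: 18.02
position: [0.5274, -0.1906, 0.1956]
ee_rot: [-2.024, -2.401, 0.002]
force: [-5.2, -1.0, 2.4]
width: 0.0
```

Run:
```python
from h import *
st()
```

```text
t 18.025 jigTCP [-48.6 -37.6 195.6] tip z 17.6 yaxis angle in jig -0.0006 F jig [-5.25 -0.13  2.37] w 0.0
```

Call:
move_arm --pt "0 0 0 0" --pt "0 0 0 0" --pt "0 0 0 0"

```text
clock: 18.4
position: [0.5273, -0.1907, 0.1956]
ee_rot: [-2.025, -2.401, 0.002]
force: [-6.0, -1.0, 2.2]
width: 0.001
```

Call:
move_arm --pt "0 -3 0 0" --pt "0 -12 0 0" --pt "0 -25 0 0" --pt "-20 -40 -10 0" --pt "-50 -60 -40 0" --pt "-100 -80 -80 0" --pt "-140 -100 -120 0" --pt "-140 -100 -150 0" --pt "-140 -100 -150 0"

```text
clock: 19.52
position: [0.4528, -0.3464, 0.3481]
ee_rot: [2.024, 2.396, 0.0]
force: [1.1, 0.7, -0.5]
width: 0.01
```

Run:
```python
from h import *
st()
im=arm.get_image("top");cv2.imwrite("pics/top8.png",cv2.resize(im[140:250,220:365,::-1],None,fx=5,fy=5,interpolation=cv2.INTER_CUBIC))
im=arm.get_image("side");cv2.imwrite("pics/side8.png",cv2.resize(im[165:305,220:380,::-1],None,fx=4,fy=4,interpolation=cv2.INTER_CUBIC))
```

```text
t 19.525 jigTCP [-148.5 -178.4  348.1] tip z 170.1 yaxis angle in jig -0.0024 F jig [ 1.2   0.46 -0.45] w 0.01
```

View pics/side8.png

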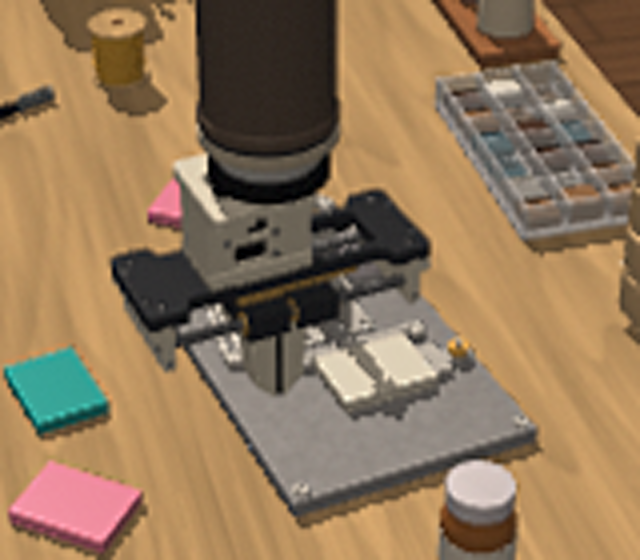

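View pics/top8.png

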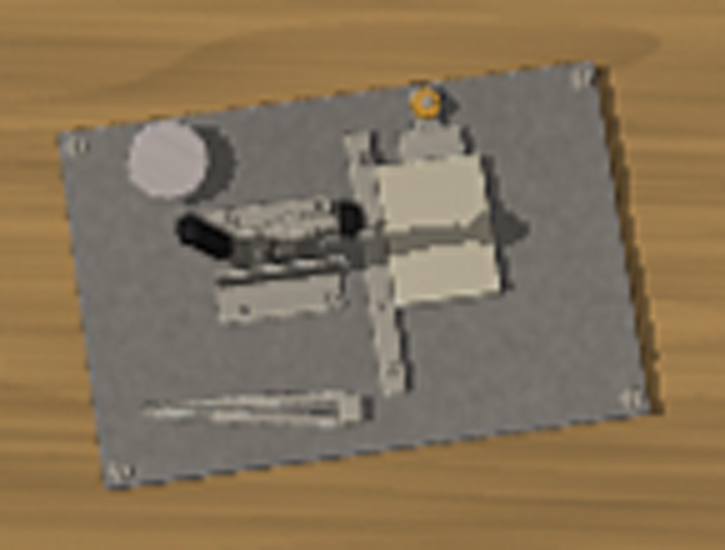

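Call:
move_arm --pt "0 10 -35 0" --pt "20 30 -72 0" --pt "60 55 -72 0" --pt "100 80 -72 0" --pt "140 105 -72 0" --pt "180 130 -72 0" --pt "220 149 -72 0" --pt "248 149 -72 0" --pt "248 149 -72 0" --pt "248 149 -72 0"

```text
clock: 20.88
position: [0.5578, -0.0763, 0.4168]
ee_rot: [-2.024, -2.401, 0.002]
force: [-0.1, -0.7, 0.2]
width: 0.001
```

Run:
```python
from h import *
st(); print(to(0,74,332))
```

```text
t 20.875 jigTCP [  0.8  69.9 416.8] tip z 238.8 yaxis angle in jig -0.0003 F jig [-0.24 -0.69  0.16] w 0.001
[ 4.1 -0.6 84.8]
```

Call:
move_arm --pt "3 0 40 0" --pt "4 0 75 0" --pt "4 0 85 0" --pt "4 0 85 0" --pt "4 0 85 0"

```text
clock: 21.5
position: [0.5579, -0.0721, 0.334]
ee_rot: [2.025, 2.4, 0.002]
force: [1.2, -0.4, 0.7]
width: 0.002
```

Run:
```python
from h import *
s,p,R,jp,ya=st()
im=arm.get_image("top");cv2.imwrite("pics/top9.png",cv2.resize(im[140:250,220:365,::-1],None,fx=5,fy=5,interpolation=cv2.INTER_CUBIC))
im=arm.get_image("side");cv2.imwrite("pics/side9.png",cv2.resize(im[125:265,220:380,::-1],None,fx=4,fy=4,interpolation=cv2.INTER_CUBIC))
r=102;h=10.5
for q in np.r_[0:1.0:.1,1.0:1.25:.04]:
    a=1.34-q;yc=82+r*np.cos(a)-6.5*np.sin(a);zc=55+r*np.sin(a)+6.5*np.cos(a)
    print(round(q,2),"TCP y,z",round(yc-h,1),round(zc+178,1),"shift x,z",round(yc-h-jp[1],1),round(jp[2]-zc-178,1))
```

```text
t 21.5 jigTCP [  1.7  74.  334. ] tip z 156.0 yaxis angle in jig -0.001 F jig [ 1.11 -0.55  0.72] w 0.002
0.0 TCP y,z 88.5 333.8 shift x,z 14.5 0.2
0.1 TCP y,z 98.5 331.6 shift x,z 24.5 2.4
0.2 TCP y,z 108.2 328.4 shift x,z 34.2 5.6
0.3 TCP y,z 117.5 324.3 shift x,z 43.5 9.8
0.4 TCP y,z 126.4 319.2 shift x,z 52.4 14.8
0.5 TCP y,z 134.7 313.3 shift x,z 60.7 20.7
0.6 TCP y,z 142.4 306.6 shift x,z 68.4 27.5
0.7 TCP y,z 149.4 299.1 shift x,z 75.4 34.9
0.8 TCP y,z 155.6 291.0 shift x,z 81.6 43.0
0.9 TCP y,z 161.0 282.3 shift x,z 87.0 51.7
1.0 TCP y,z 165.5 273.1 shift x,z 91.5 60.9
1.04 TCP y,z 167.0 269.4 shift x,z 93.0 64.7
1.08 TCP y,z 168.4 265.5 shift x,z 94.4 68.5
1.12 TCP y,z 169.6 261.6 shift x,z 95.6 72.4
1.16 TCP y,z 170.7 257.7 shift x,z 96.7 76.4
1.2 TCP y,z 171.6 253.7 shift x,z 97.6 80.4
1.24 TCP y,z 172.3 249.7 shift x,z 98.3 84.4
```

View pics/side9.png

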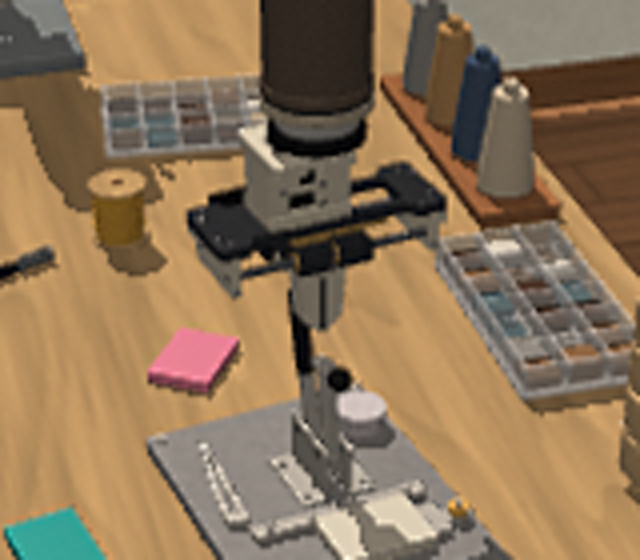

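View pics/top9.png

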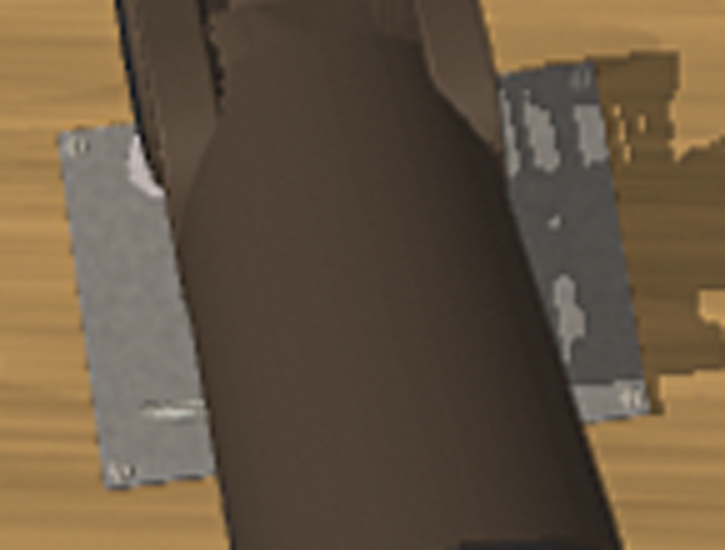

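Call:
move_arm --pt "5 -1 0 0" --pt "10 -2 0 0" --pt "14.5 -2 0 0" --pt "19.5 -2 1.2 0" --pt "24.5 -2 2.4 0" --pt "29.4 -2 4 0" --pt "34.2 -2 5.6 0" --pt "38.9 -2 7.6 0" --pt "43.5 -2 9.8 0" --pt "48 -2 12.2 0" --pt "52.4 -2 14.8 0" --pt "52.4 -2 14.8 0"

```text
clock: 23.1
position: [0.5464, -0.0199, 0.3176]
ee_rot: [-2.024, -2.402, 0.0]
force: [-0.1, 1.1, 0.1]
width: 0.007
```

Run:
```python
from h import *
st()
im=arm.get_image("side");cv2.imwrite("pics/side10.png",cv2.resize(im[125:265,220:380,::-1],None,fx=4,fy=4,interpolation=cv2.INTER_CUBIC))
```

```text
t 23.1 jigTCP [ -0.9 127.4 317.6] tip z 139.6 yaxis angle in jig 0.0005 F jig [0.08 1.13 0.11] w 0.007
```

View pics/side10.png

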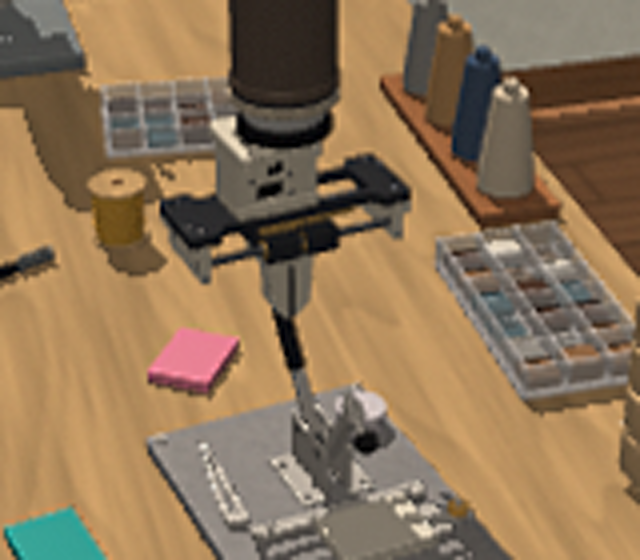

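Call:
move_arm --pt "4 0 2.8 0" --pt "8 0 5.9 0" --pt "12 0 9 0" --pt "15.8 0 12.5 0" --pt "19.5 0 16 0" --pt "23 0 20 0" --pt "26 0 24 0" --pt "29 0 28 0" --pt "29 0 28 0"

```text
clock: 24.28
position: [0.5414, 0.0085, 0.2896]
ee_rot: [-2.024, -2.402, 0.0]
force: [-0.4, 0.3, -0.3]
width: 0.004
```

Run:
```python
from h import *
s,p,R,jp,ya=st()
im=arm.get_image("side");cv2.imwrite("pics/side11.png",cv2.resize(im[125:265,220:380,::-1],None,fx=4,fy=4,interpolation=cv2.INTER_CUBIC))
r=102;h=10.5
for q in np.r_[.8:1.25:.04]:
    a=1.34-q;yc=82+r*np.cos(a)-6.5*np.sin(a);zc=55+r*np.sin(a)+6.5*np.cos(a)
    print(round(q,2),"shift x,z",round(yc-h-jp[1],1),round(jp[2]-zc-178,1))
```

```text
t 24.275 jigTCP [ -0.9 156.3 289.6] tip z 111.6 yaxis angle in jig 0.0003 F jig [-0.34  0.39 -0.33] w 0.004
0.8 shift x,z -0.6 -1.5
0.84 shift x,z 1.6 2.0
0.88 shift x,z 3.7 5.5
0.92 shift x,z 5.7 9.0
0.96 shift x,z 7.5 12.7
1.0 shift x,z 9.2 16.4
1.04 shift x,z 10.8 20.2
1.08 shift x,z 12.1 24.1
1.12 shift x,z 13.4 28.0
1.16 shift x,z 14.4 31.9
1.2 shift x,z 15.3 35.9
1.24 shift x,z 16.1 39.9
```

View pics/side11.png

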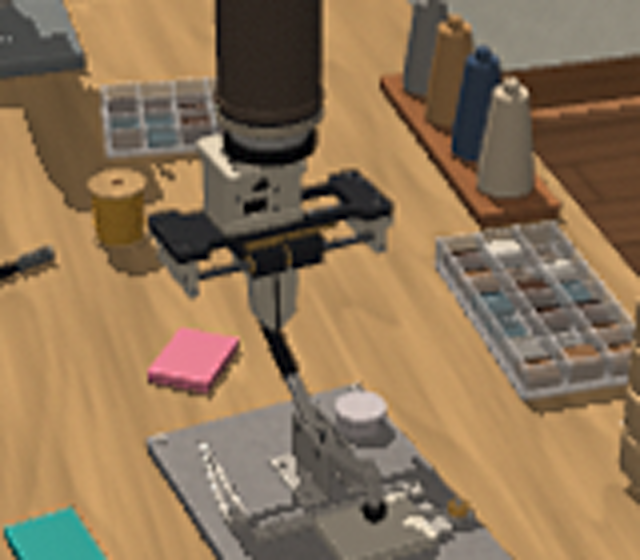

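Call:
move_arm --pt "1.6 0 2 0" --pt "3.7 0 5.5 0" --pt "5.7 0 9 0" --pt "7.5 0 12.7 0" --pt "8.4 0 14.5 0" --pt "9.2 0 16.4 0" --pt "9.2 0 16.4 0"

```text
clock: 25.2
position: [0.5402, 0.0171, 0.2737]
ee_rot: [2.025, 2.402, 0.0]
force: [-0.2, -0.6, 3.9]
width: 0.005
```

Run:
```python
from h import *
st()
```

```text
t 25.2 jigTCP [ -0.7 165.  273.7] tip z 95.7 yaxis angle in jig -0.0004 F jig [-0.35 -0.54  3.93] w 0.005
```

Call:
move_arm --pt "0.8 0 1.9 0" --pt "1.6 0 3.8 0" --pt "2.3 0 5.8 0" --pt "2.9 0 7.7 0" --pt "3.6 0 9.6 0" --pt "4.2 0 11.6 0" --pt "4.2 0 11.6 0"

```text
clock: 26.08
position: [0.5394, 0.0215, 0.262]
ee_rot: [2.025, 2.402, 0.001]
force: [-0.1, -0.3, 2.9]
width: 0.006
```

Run:
```python
from h import *
st()
im=arm.get_image("side");cv2.imwrite("pics/side12.png",cv2.resize(im[125:265,220:380,::-1],None,fx=4,fy=4,interpolation=cv2.INTER_CUBIC))
```

```text
t 26.075 jigTCP [ -0.7 169.4 262. ] tip z 84.0 yaxis angle in jig -0.0001 F jig [-0.16 -0.29  2.93] w 0.006
```

View pics/side12.png

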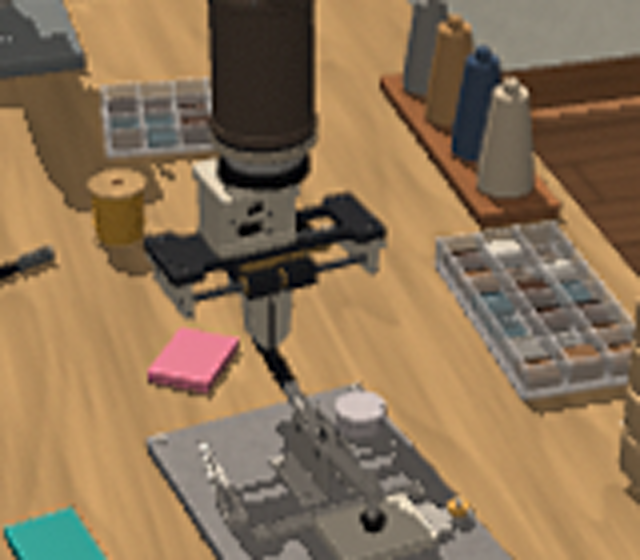

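Call:
move_arm --pt "0.3 0 1.2 0" --pt "0.6 0 2.4 0" --pt "0.9 0 3.6 0" --pt "1.1 0 4.8 0" --pt "1.1 0 4.8 0"

```text
clock: 26.75
position: [0.539, 0.0222, 0.2567]
ee_rot: [-2.025, -2.401, 0.001]
force: [-0.1, -0.5, 0.1]
width: 0.006
```

Run:
```python
from h import *
st()
```

```text
t 26.75 jigTCP [ -1.1 170.2 256.7] tip z 78.7 yaxis angle in jig -0.0005 F jig [-0.22 -0.51  0.12] w 0.006
```

Call:
move_arm --pt "0.2 0 1 0" --pt "0.4 0 2 0" --pt "0.6 0 3 0" --pt "0.6 0 3 0"

```text
clock: 27.25
position: [0.539, 0.0229, 0.254]
ee_rot: [-2.025, -2.402, 0.0]
force: [-0.1, -0.5, 0.8]
width: 0.004
```

Run:
```python
from h import *
st()
im=arm.get_image("side");cv2.imwrite("pics/side13.png",cv2.resize(im[125:265,220:380,::-1],None,fx=4,fy=4,interpolation=cv2.INTER_CUBIC))
```

```text
t 27.25 jigTCP [ -0.9 170.9 254. ] tip z 76.0 yaxis angle in jig -0.0004 F jig [-0.18 -0.45  0.8 ] w 0.004
```

View pics/side13.png

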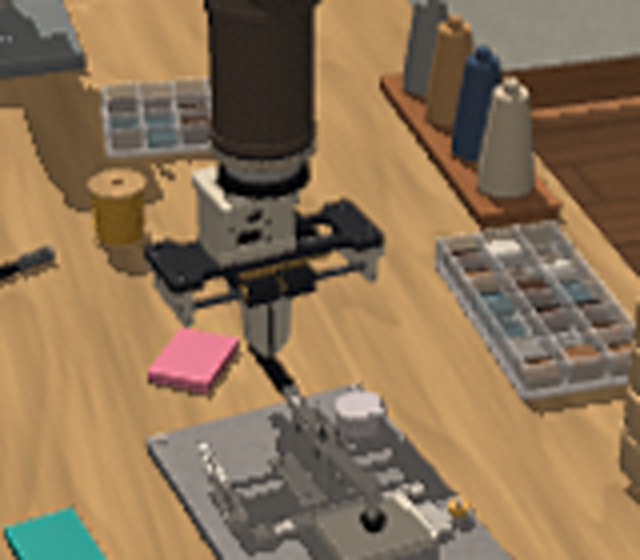

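Call:
move_arm --pt "0.2 0 1 0" --pt "0.4 0 2 0" --pt "0.4 0 2 0"

```text
clock: 27.68
position: [0.539, 0.0234, 0.252]
ee_rot: [-2.025, -2.402, 0.0]
force: [-0.0, 0.4, 0.1]
width: 0.001
```

Call:
move_arm --pt "0 0 1 0" --pt "0 0 1 0"

```text
clock: 27.92
position: [0.539, 0.0233, 0.251]
ee_rot: [-2.025, -2.402, 0.0]
force: [-0.7, -0.2, 0.0]
width: 0.005
```

Run:
```python
from h import *
st()
```

```text
t 27.925 jigTCP [ -0.8 171.3 251. ] tip z 73.0 yaxis angle in jig -0.0004 F jig [-0.76 -0.08  0.05] w 0.005
```

Call:
move_arm --pt "0 0 -10 0" --pt "0 0 -40 0" --pt "0 0 -90 0" --pt "0 0 -140 0" --pt "0 0 -165 0" --pt "-50 -20 -165 0" --pt "-100 -45 -165 0" --pt "-150 -70 -165 0" --pt "-200 -95 -165 0" --pt "-250 -120 -165 0" --pt "-300 -145 -165 0" --pt "-350 -150 -165 0" --pt "-370 -150 -165 0" --pt "-370 -150 -165 0"

```text
clock: 29.68
position: [0.4537, -0.3675, 0.4162]
ee_rot: [-2.027, -2.4, -0.001]
force: [0.3, 0.6, -0.4]
width: 0.004
```

Run:
```python
from h import *
from h import _j
st()
a=arm.get_image("top")[:,:,::-1];b=arm.get_image("side")[:,:,::-1]
cv2.imwrite("pics/top14f.png",a);cv2.imwrite("pics/side14f.png",b)
cv2.imwrite("pics/top14.png",cv2.resize(a[140:250,220:365],None,fx=5,fy=5,interpolation=cv2.INTER_CUBIC))
cv2.imwrite("pics/side14.png",cv2.resize(b[185:295,245:365],None,fx=5,fy=5,interpolation=cv2.INTER_CUBIC))
R,t=_j["R"],_j["t"]
for q in(1.0,1.15,1.24):
  an=1.34-q;p=np.r_[(R@[0,82+120*np.cos(an)]+t)/1000,.055+.12*np.sin(an)]
  u,v=proj("top",p),proj("side",p);print(q,"tip zoom top",(u-[220,140])*5,"side",(v-[245,185])*5)
```

```text
t 29.675 jigTCP [-151.1 -199.4  416.2] tip z 238.2 yaxis angle in jig -0.0019 F jig [ 0.43  0.55 -0.38] w 0.004
1.0 tip zoom top [ 26.91545471 272.44943695] side [193.34052899  93.74892552]
1.15 tip zoom top [ 21.02290632 278.10111353] side [191.0873723  111.62717773]
1.24 tip zoom top [ 19.96079366 281.15084018] side [190.48017204 123.42088194]
```

View pics/side14.png

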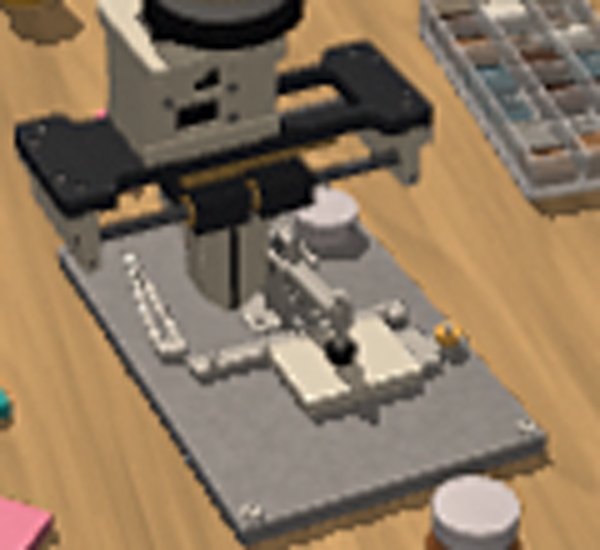

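View pics/top14.png

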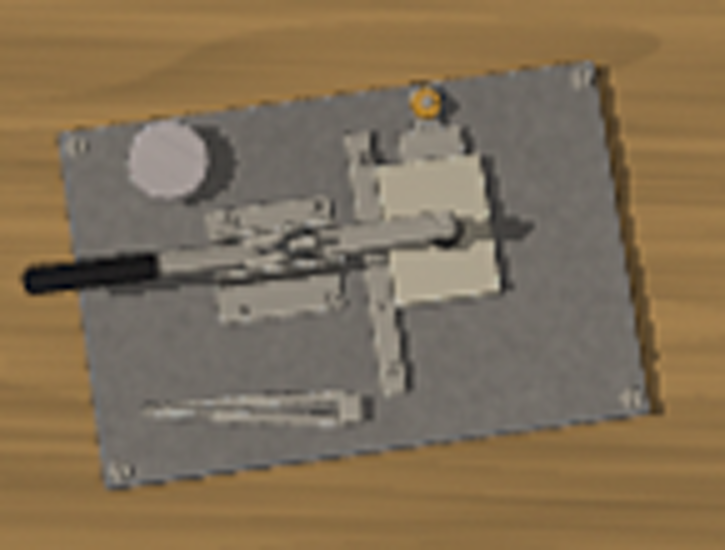

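Call:
move_arm --pt "-10 -40 0 0" --pt "-30 -80 0 0" --pt "-50 -120 0 0" --pt "-70 -150 0 0" --pt "-70 -150 0 0" --pt "-70 -150 0 0"

```text
clock: 30.52
position: [0.319, -0.4594, 0.4165]
ee_rot: [2.022, 2.404, 0.001]
force: [1.3, -0.8, 0.1]
width: 0.007
```

Run:
```python
from h import *
st()
a=arm.get_image("top")[:,:,::-1];b=arm.get_image("side")[:,:,::-1]
cv2.imwrite("pics/top15f.png",a)
v=cv2.resize(b[185:295,245:365],None,fx=5,fy=5,interpolation=cv2.INTER_CUBIC)
cv2.imwrite("pics/side15.png",v)
```

```text
t 30.525 jigTCP [-299.5 -267.2  416.5] tip z 238.5 yaxis angle in jig 0.002 F jig [ 1.13 -1.05  0.08] w 0.007
```

View pics/side15.png

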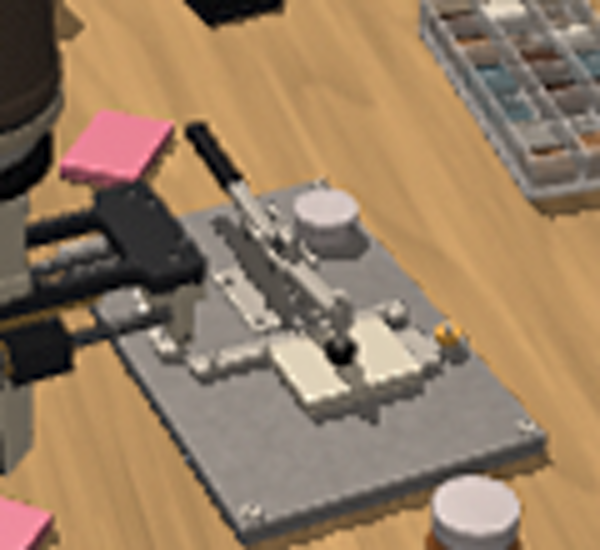

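View pics/top15f.png

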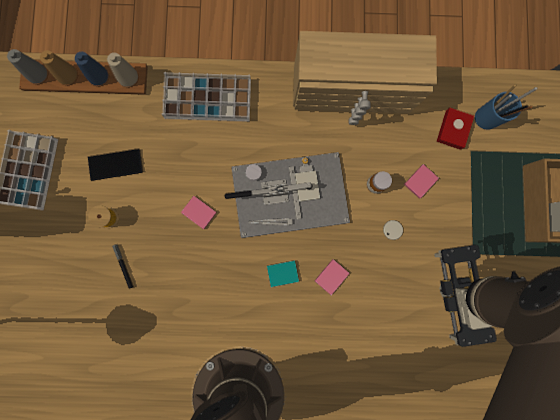

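Run:
```python
from cell import arm
print(arm.sign_off())
```

```text
the job is handed in; nothing more can be done
None
```

The tile is home against the fence and the end stop, the clamp is shut on it, and the job is handed in. The clock stood at about 30.6 s of the 72 s allowed.

- **Fence push:** I pushed the tile's long edge with closed fingers until it stopped moving, and held it there at about 5.9 N.
- **End-stop push:** I then slid it along the fence until it bore on the end stop, and held it there at about 5–6 N. The highest force read on the tile was about 6 N, against the 15 N limit.
- **Handle:** I pushed it over along its arc. The highest reading was about 4 N. The force then dropped to zero past the centre, and it stayed at zero while I followed a few millimetres further, so the handle had snapped away from the fingers. I then let go and backed off.

**Last checks:**
- **Handle:** in the side view its end sits within about 1–2 image pixels of where it should be when shut (1.24 rad), and well below the 1.15 rad dead-centre position.
- **Tile:** the foot is on it, and no gap shows to the fence or to the end stop.
- **Other things:** the tin, tweezers and objects on the bench look unmoved, and the arm is clear of everything.

**Limits of the checks:**
- **End stop:** the tile stopped about 5 mm further along than my early estimate from the camera, so I went by feel, as you asked.
- **Force readings:** they carry about 1 N of noise. I read them only at the end of each short move, so brief peaks in between were not seen.

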